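# Pop the backup battery and trap it

## Robot

A 6-joint arm with a two-finger parallel gripper is mounted at the origin on the work surface. World frame = base frame: x ahead of the robot, y to its left, z up, the work surface at z = 0. Lengths are in m, angles in rad, forces in N, time in s.
With the tool pointing down it reaches from about 0.35 to 0.975 m from the base axis. Payload 4.9 kg.
Tool frame: the origin (TCP) lies midway between the tips of the shut fingers; the grasp point (between the pads) lies ctrl.grip_depth behind it (ctrl.grip_depth is the distance from the TCP to the grasp point, in m); z points along the fingers, y is the line along which they close (so a half turn about z gives the same grasp; the last joint's range is limited). The gripper opens to 85 mm and grips with 20 to 120 N. Pads are 22 mm wide; open, the fingers measure 114 mm over their backs; the gripper's body (76 mm by 85 mm) begins 54 mm behind the grasp point. The pads swing forward as they close: fully open they stand 13 mm farther back than shut.
Start: joints at [1.179, 0.053, 1.613, -0, 1.476, -0.119], TCP at [0.168, 0.602, 0.231] pointing down, gripper open.
Joint ranges: [-3.01, 3.01], [-1.01, 2.22], [0.06, 2.58], [-1.02, 4.17], [0.09, 2.62], [-3.14, 3.14]. Speed limits (rad/s): [2.57, 2.57, 3.14, 3.14, 3.14, 3.14].

## Interface

Orientations are given as a rotation vector (axis times angle).
In Python, from station import ctrl, get_image, camera_model gives the robot as it stands. The module is installed in compiled form; this text tells all that it offers.
- The arm moves only by the shell command python3 -m crank 'ROWS' [FORCE]. ROWS is JSON, a list of rows, each a list of 7 numbers: the shift along the tool's x, y, z in mm, then the turn, a rotation vector about the tool's x, y, z in rad, then the opening, from -1 (shut) to 1 (fully open). A call has exactly 10 rows; each row shifts and turns the commanded pose from where the row before left it, along the tool's axes as they then stand; what a row does not reach is not made up. A row lasts 1/12 s, in which the tool goes at most 41.7 mm and 7.16 degrees, less where a joint would pass 70% of its speed; a pose out of reach is approached as far as the arm can. A call with a gripper value outside its range is refused whole. The fingers move at their own pace and stop on an object; FORCE is the grip in N (left out, the last holds). Time passes only in rows, so rows that do not move let the fingers close, or fill a call up. It gives the time, the measured TCP pose, the force, the opening and the grip force at its end, in the units of the state.
- ctrl.get_obs(): the state, without advancing time (a new reading comes with each control period).
- get_image(name): name is "scene" or "top" or "wrist"; returns the picture (400x640x3 uint8, red, green, blue); there is no depth.
- camera_model(name): a dict with "vertical_fov" (degrees; the focal length in pixels is half the picture's height over the tangent of half this angle, whatever the lens; pixels are square), "cx", "cy" (the principal point, pixels), "k1" (the pictures are not rectified: a ray, as slopes to the right and down, at radius r is drawn at 1 + k1 r^2 times it, then the intrinsics apply), "R" (3x3) and "t" (3): a world point X has camera coordinates R X + t; the wrist camera has in their place "hand_eye" (4x4, takes a point from camera to tool coordinates, whose origin is the TCP and whose axes are the flange's). Camera axes: x right, y down, z forward; pixel columns grow to the right and rows downward; lengths in m; the calibration is good to about 2 mm. A picture is of the moment at which its call begins: read the wrist's pose just before it. camera_model takes no time and is no camera call.
- ctrl.finish_job(): hands the job in; it is judged then, once.
The state is a dict: "t": time; "q": joint angles; "dq": joint speeds; "effort": joint torques, N m; "tool_pos": TCP position; "tool_rot": TCP orientation; "contact_force": force on the tool from outside, world axes, zero at the start; "wrist_torque": the same for the moment, N m; "opening": finger opening in m; "grip_force": force on a finger pad.
Only numpy, scipy, OpenCV 4.12 (cv2) and the standard library are available. Lean on these libraries where they do the work, as an engineer would, in place of code of your own. Each camera call takes 0.05 s, during which the arm holds its last target. There are 200 camera calls.

## Task

Press the eject key of the battery dock with one finger so that the spring pops the battery pack out, and have the other finger standing in the lane to stop the pack before its nose reaches the open end of the dock. Finish while still holding: the pack clearly popped out and at rest in the lane against that finger, which keeps it there against the spring. Do not grip, lift or tip the pack, and leave the other things alone.

Things in the scene. Friction and masses are not known exactly. Their poses are not given: they have to be found in the camera images.
- dock: Low black battery dock, fixed to the table: slab 245 mm long (dock x) by 106 mm, top (lane floor) 16 mm above the table. Origin on the table under the lane's centre line; z up; slab spans x -105 to +140, y -34 to +72 mm. Slick lane along x, 42 mm wide between rails 5 mm thick, 6 mm above the lane floor. Open at -x (towards the robot); closed from x = 69 mm by a 44 mm high spring housing.
- open_end (a point): Middle of the lane floor at its open end (dock x = -105 mm), which the pack pops out towards. Axes as the dock's. The pack's nose reaches it after popping out 79 mm, and unstopped the pack slides past it within half a second.
- plunger (a joint): Stroke of the spring plunger behind the pack, 0 latched to 0.070 m out, pushing the pack towards dock -x with about 4 N at the start and 2.5 N at full stroke.
- pack: Grey battery pack with a paper label, a block 90 (x) by 40 (y) by 26 mm tall, about 0.18 kg, loose in the lane. Origin: centre of its underside; axes as the dock's. Latched, its origin is at dock x = +19 mm. A lug on its +y side at the front corner (8 mm long, 7 mm out, 8 to 16 mm up) is held by the key's catch. Trapped means popped out 12 to 65 mm with a finger bearing on it.
- pack_front (a point): Centre of the pack's front face (45 mm ahead of its origin towards -x, 13 mm above its underside); latched, at dock x = -26 mm.
- eject_key (a joint): Travel of the eject key straight down: 0 up, 0.009 m fully down; the catch lets the pack go at about 0.006 m. Sprung: 1.2 N at the start, about 5 N at the bottom. Its steel catch, 14 mm above the lane floor at dock x -32 to -26, y 21 to 28 mm, sinks with it.
- key_top (a point): Centre of the flat top of the ribbed eject key, 30 (dock x) by 28 mm, at dock x -67, y +50 mm: 50 mm sideways from the lane's centre line, 41 mm ahead of the latched pack's front. Top 33 mm above the table when up, 24 mm fully down: then 8 mm above the lane floor and 2 mm above the rails, so a second fingertip at the same level hangs free in the lane in the pack's way.
- adapter: Bystander: white plug-in power adapter, 46 x 46 x 30 mm, beside the key side of the dock. Origin under its centre.
- spare_pack: Bystander: smaller grey pack, 64 x 36 x 20 mm, on the table beside the spring housing. Origin under its centre.
- switch_box: Bystander: dark steel network switch, 65 x 95 x 26 mm, on the table at the dock's -y side. Origin under its centre.
- screwdriver: Bystander: screwdriver, 150 mm long, lying beside the dock on its key side.
- router: Bystander: white rounded router, 110 x 110 x 55 mm, off to one side. Origin under its centre.
- mini_computer: Bystander: black mini computer, 90 x 65 x 34 mm, off to one side. Origin under its centre.
- mug: Bystander: white mug, 90 mm tall, 80 mm wide, off to the robot's right. Origin under its centre.
Not all that is in view belongs to the job. What is shaped like the pack but turquoise is not meant.

How it is judged:
On the way, in this order (a step that is already met when the one before it is completed fails the run):
1. the eject key is pressed down by the finger (value of joint eject_key above 0.004 m and contact force between the fingers and dock above 0.3 N).
2. the popped pack is stopped in the lane by a finger (x of pack in the frame of dock between -0.046 and 0.007 m and y of pack in the frame of dock between -0.005 and 0.005 m and z of pack in the frame of dock below 0.02 m and angle between pack's own z axis and vertical below 0.1 rad and contact force between the fingers and pack above 0.5 N and linear speed of pack below 0.02 m/s), for 0.2 s.
At the end, for the whole second after the job is handed in: the pack has popped out 12 to 65 mm from its latched place, lies level in the lane (within 5 mm of its centre line, underside less than 4 mm above the lane floor, tilt under 0.1 rad), at rest (under 20 mm/s), with a finger bearing on it with more than 0.5 N (all of step 2); the arm keeps its last pose, push and grip.
It fails at once if the pack slides away: its nose passes the open end of the dock (x of pack in the frame of dock below -0.06 m).
It fails at once if the pack is lifted or tipped (z of pack in the frame of dock above 0.026 m or angle between pack's own z axis and vertical above 0.25 rad).
It fails at once if a bystander is moved more than 20 mm (distance of any of adapter, spare_pack, switch_box, screwdriver, router, mini_computer, mug from where it was at the start of the episode above 0.02 m).
It also fails if it takes over 29 s, if anything falls off the work surface, if the arm or the gripper's body presses on something with over 40 N, if the wrist force passes 120 N, or if a joint passes its speed limit or range.

## Working session

There is one attempt and no reset: what is moved stays moved. The work goes in short steps, Python scripts to look and compute and a shell command to move; the robot and the scene stay as the last step left them, time stands still between calls to the robot, and variables do not carry over. Pictures are saved under pics/ and viewed, at most 10 in all, crops included, and the job is handed in when it is done.

```bash
mkdir -p pics; python3 - <<'E'
from station import ctrl,get_image,camera_model
import cv2,numpy as np
o=ctrl.get_obs();print(o['t'],o['tool_pos'],o['tool_rot'],o['opening'],ctrl.grip_depth)
for n in("scene","top","wrist"):
    im=get_image(n);cv2.imwrite(f'pics/{n}0.png',im[:,:,::-1]);m=camera_model(n);print(n,{k:(np.round(v,4).tolist() if not isinstance(v,str) else v) for k,v in m.items()})
E
```

```text
0.0 [0.16815536 0.60131232 0.23007564] [-4.27110301e-01 -3.11189037e+00  3.09991381e-03] 0.08553746964152302 0.0187
scene {'vertical_fov': 56.7823, 'cx': 320.1903, 'cy': 198.5268, 'k1': -0.0136, 'R': [[-0.8543, 0.5194, -0.0207], [0.3284, 0.5085, -0.796], [-0.4029, -0.6868, -0.6049]], 't': [0.5255, -0.1441, 1.3544]}
top {'vertical_fov': 57.9548, 'cx': 313.1052, 'cy': 198.7423, 'k1': -0.0773, 'R': [[-0.0105, -0.9999, 0.0062], [-0.985, 0.0092, -0.1726], [0.1725, -0.0079, -0.985]], 't': [0.0053, 0.5977, 1.0864]}
wrist {'vertical_fov': 59.1598, 'cx': 314.1756, 'cy': 200.4617, 'k1': -0.0705, 'hand_eye': [[-0.0004, -0.9448, -0.3275, 0.0837], [1.0, -0.0007, 0.0008, 0.0002], [-0.0009, -0.3275, 0.9448, -0.1426], [0.0, 0.0, 0.0, 1.0]]}
```

View pics/top0.png

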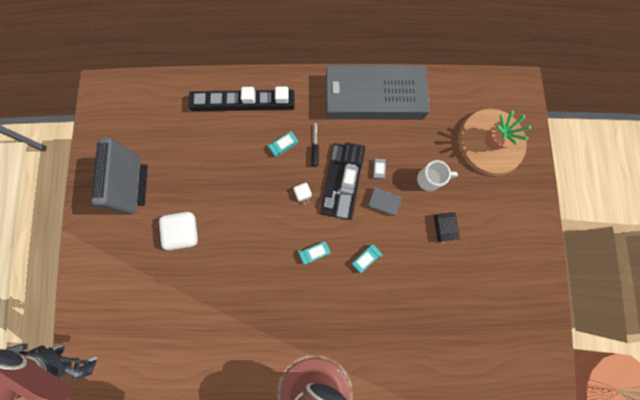

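View pics/scene0.png

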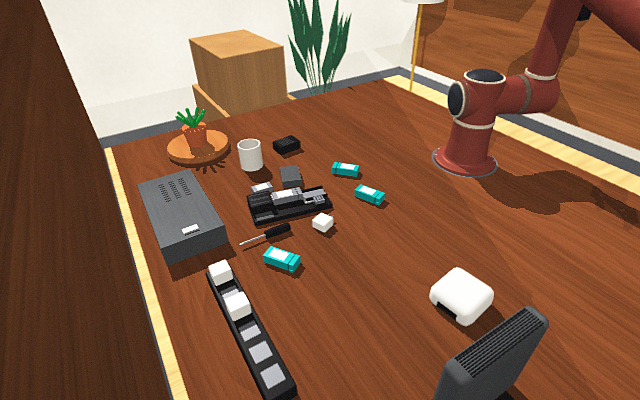

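The top view shows the dock at about (343,181), with the grey pack and its label at (349,180), the key at about (330,202) and the spring housing at the far end, (350,152). The turquoise lookalikes at (283,144), (314,253) and (367,258) are not meant. The small grey pack outside the dock at (379,168) is the spare. I'll confirm in an enlarged crop.

```bash
python3 - <<'E'
import cv2
im=cv2.imread('pics/top0.png')[135:230,285:410]
cv2.imwrite('pics/c1.png',cv2.resize(im,None,fx=6,fy=6,interpolation=cv2.INTER_CUBIC))
E
cat > h.py <<'E'
import numpy as np,cv2
from station import camera_model,ctrl
from scipy.spatial.transform import Rotation as Ro
def ray(n,px,obs=None):
    m=camera_model(n);f=200/np.tan(np.radians(m['vertical_fov'])/2)
    K=np.array([[f,0,m['cx']],[0,f,m['cy']],[0,0,1]])
    p=cv2.undistortPoints(np.array(px,float).reshape(-1,1,2),K,np.array([m['k1'],0,0,0]))[:,0]
    d=np.c_[p,np.ones(len(p))]
    if n=='wrist':
        H=np.array(m['hand_eye']);R=Ro.from_rotvec(obs['tool_rot']).as_matrix()
        return R@H[:3,3]+obs['tool_pos'],d@(R@H[:3,:3]).T
    R=np.array(m['R']);return -R.T@np.array(m['t']),d@R
def plane(n,px,z,obs=None):
    o,d=ray(n,px,obs);return o+d*((z-o[2])/d[:,2])[:,None]
E
```

```text
(no output)
```

View pics/c1.png

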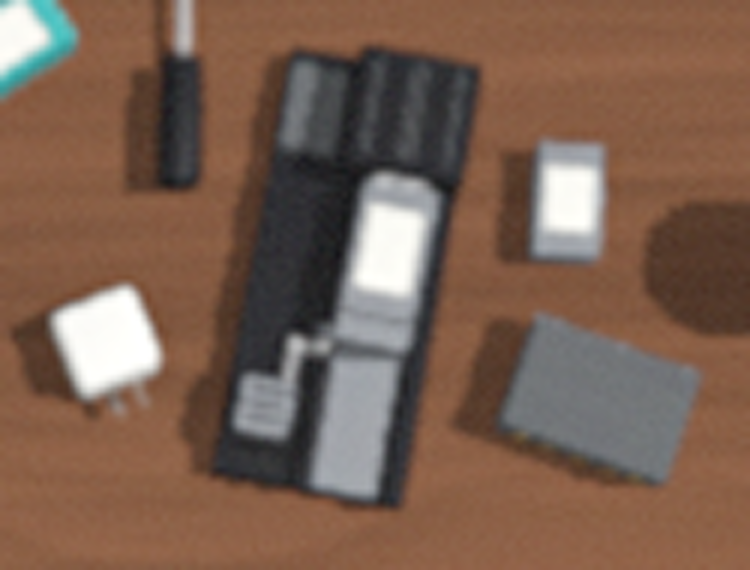

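```bash
cat > pose.py <<'E'
from h import *
c=lambda l:np.array(l)/6+[285,135]
L,Rr=plane('top',c([(213,472),(402,505)]),.016)[:,:2]
k=plane('top',c([(265,406)]),.033)[0,:2]
F=plane('top',c([(335,340),(405,352)]),.042)[:,:2].mean(0)
H=plane('top',c([(365,48),(480,68)]),.060)[:,:2]
lab=plane('top',c([(388,250)]),.042)[0,:2]
print('corners',L,Rr,np.linalg.norm(L-Rr),'key',k,'packfront',F,'hous',H,'label',lab)
# known dock points -> rigid fit
A=np.array([[-.105,.072],[-.105,-.034],[-.067,.050],[-.026,0],[.140,-.034]]);B=np.array([L,Rr,k,F,H[1]])
a,b=A-A.mean(0),B-B.mean(0)
th=np.arctan2((a[:,0]*b[:,1]-a[:,1]*b[:,0]).sum(),(a*b).sum());R=np.array([[np.cos(th),-np.sin(th)],[np.sin(th),np.cos(th)]])
t=B.mean(0)-R@A.mean(0);print('th',th,'t',t,'res mm',np.round((A@R.T+t-B)*1e3,1))
o=ctrl.get_obs();T=Ro.from_rotvec(o['tool_rot']).as_matrix();print(np.round(T,3))
tgt=np.r_[R@[-.067,.025]+t,.15]
print('tgt',tgt,'delta tool',T.T@(tgt-o['tool_pos']))
E
python3 pose.py
```

```text
corners [ 0.55483526 -0.02427323] [ 0.53592083 -0.12570518] 0.10318040728158408 key [ 0.58779575 -0.05203067] packfront [ 0.61814551 -0.10806614] hous [[ 0.77789102 -0.10804522]
 [ 0.76630121 -0.16967846]] label [ 0.67051104 -0.11916581]
th -0.1919424205282954 t [ 0.64254076 -0.11277137] res mm [[-1.6  2.2]
 [-2.9 -0.4]
 [-1.5  1.1]
 [-1.1  0.3]
 [ 7.2 -3.2]]
[[-0.963  0.269 -0.001]
 [ 0.269  0.963 -0.001]
 [ 0.    -0.002 -1.   ]]
tgt [ 0.58154033 -0.07544916  0.15      ] delta tool [-0.58044607 -0.54034713  0.08107223]
```

```bash
python3 -m crank '[[-29,-27,2,0,0,0,-0.15],[-29,-27,2,0,0,0,-0.15],[-29,-27,2,0,0,0,-0.15],[-29,-27,2,0,0,0,-0.15],[-29,-27,2,0,0,0,-0.15],[-29,-27,2,0,0,0,-0.15],[-29,-27,2,0,0,0,-0.15],[-29,-27,2,0,0,0,-0.15],[-29,-27,2,0,0,0,-0.15],[-29,-27,2,0,0,0,-0.15]]' && python3 -m crank '[[-29,-27,2,0,0,0,-0.15],[-29,-27,2,0,0,0,-0.15],[-29,-27,2,0,0,0,-0.15],[-29,-27,2,0,0,0,-0.15],[-29,-27,2,0,0,0,-0.15],[-29,-27,2,0,0,0,-0.15],[-29,-27,2,0,0,0,-0.15],[-29,-27,2,0,0,0,-0.15],[-29,-27,2,0,0,0,-0.15],[0,0,0,0,0,-0.08,-0.15]]'
python3 - <<'E'
from h import *
from station import get_image
import json
o=ctrl.get_obs();im=get_image('wrist');cv2.imwrite('pics/w1.png',im[:,:,::-1])
json.dump({k:np.array(o[k]).tolist() for k in('tool_pos','tool_rot')},open('w1.json','w'))
print(o['t'],o['tool_pos'],o['opening'],o['contact_force']);print(Ro.from_rotvec(o['tool_rot']).as_matrix().round(3))
E
```

```text
t: 0.98
tool_pos: [0.3753, 0.2619, 0.2111]
tool_rot: [0.427, 3.112, 0.0]
contact_force: [1.3, -0.3, -0.5]
opening: 0.0362
grip_force: 0.0
t: 1.82
tool_pos: [0.5627, -0.0461, 0.1923]
tool_rot: [0.309, 3.126, -0.003]
contact_force: [-0.7, -0.2, -0.8]
opening: 0.0362
grip_force: 0.0
1.8167 [ 0.56273342 -0.04605266  0.19233742] 0.036219746602467816 [-0.68161068 -0.20434509 -0.75129637]
[[-0.981  0.196 -0.   ]
 [ 0.196  0.981 -0.002]
 [-0.    -0.002 -1.   ]]
```

View pics/w1.png

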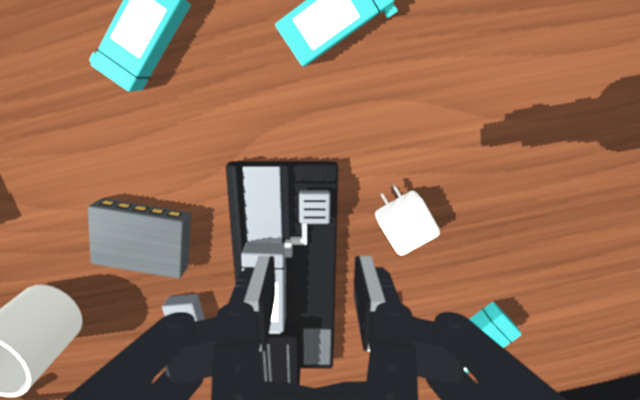

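The wrist view shows the dock upright, open end up: near slab corners about (228,163) and (337,162), key at (314,208), lane floor x 243–281, pack front edge at row ~245, and adapter clear at (407,222).

```bash
cat > m.py <<'E'
from h import *
import json
o={k:np.array(v) for k,v in json.load(open('w1.json')).items()}
im=cv2.imread('pics/w1.png');hsv=cv2.cvtColor(im,cv2.COLOR_BGR2HSV);g=cv2.cvtColor(im,cv2.COLOR_BGR2GRAY)
def big(mask,x0,y0,x1,y1):
    m=np.zeros_like(mask);m[y0:y1,x0:x1]=mask[y0:y1,x0:x1]
    m=cv2.morphologyEx(m,cv2.MORPH_CLOSE,np.ones((7,7)))
    c=max(cv2.findContours(m,0,2)[0],key=cv2.contourArea);return cv2.minAreaRect(c)
light=((g>85)&(hsv[...,1]<70)).astype(np.uint8)*255
key=big(light,292,185,334,226);lane=big(light,238,160,284,238)
print('key',key,'lane',lane)
dark=((g<75)&(hsv[...,1]<90)).astype(np.uint8)*255
for r in (175,190,235):print(r,[g[r,c] for c in range(222,290,2)],[g[r,c] for c in range(322,346,2)])
for c in(235,262,310,330):print(c,g[154:172,c])
k=plane('wrist',[key[0]],.033,o)[0];bp=cv2.boxPoints(lane);l=plane('wrist',bp,.016,o)
print('key',k,'kp',plane('wrist',cv2.boxPoints(key),.033,o).round(4).tolist());print('lane',l)
c=plane('wrist',[(228,163),(337,162)],.016,o);print('corn',c,np.linalg.norm(c[0]-c[1]))
print('front top',plane('wrist',[(241,245),(284,245)],.042,o))
E
python3 m.py
```

```text
key ((313.5, 208.0), (34.0, 31.0), 90.0) lane ((261.9697265625, 201.5009002685547), (72.118408203125, 38.073429107666016), 88.26429748535156)
175 [np.uint8(137), np.uint8(138), np.uint8(93), np.uint8(57), np.uint8(59), np.uint8(61), np.uint8(65), np.uint8(46), np.uint8(29), np.uint8(31), np.uint8(64), np.uint8(203), np.uint8(226), np.uint8(225), np.uint8(225), np.uint8(224), np.uint8(224), np.uint8(223), np.uint8(223), np.uint8(222), np.uint8(222), np.uint8(223), np.uint8(222), np.uint8(222), np.uint8(220), np.uint8(221), np.uint8(222), np.uint8(222), np.uint8(209), np.uint8(97), np.uint8(50), np.uint8(56), np.uint8(52), np.uint8(38)] [np.uint8(51), np.uint8(50), np.uint8(48), np.uint8(48), np.uint8(48), np.uint8(48), np.uint8(48), np.uint8(40), np.uint8(64), np.uint8(79), np.uint8(78), np.uint8(78)]
190 [np.uint8(133), np.uint8(132), np.uint8(122), np.uint8(66), np.uint8(58), np.uint8(56), np.uint8(66), np.uint8(57), np.uint8(33), np.uint8(29), np.uint8(33), np.uint8(117), np.uint8(218), np.uint8(224), np.uint8(223), np.uint8(223), np.uint8(222), np.uint8(223), np.uint8(223), np.uin
[... 1173 characters left out ...]
33  28  32  53 130 205 225 225 223 223]
310 [127 123 107  84  75  77  71  48  31  29  36  42  47  51  50  51  51  51]
330 [131 134 133 125 109  86  68  53  34  30  33  41  45  48  49  49  48  48]
key [ 0.59043153 -0.05217231  0.033     ] kp [[0.5717, -0.0626, 0.033], [0.5772, -0.0353, 0.033], [0.6098, -0.0414, 0.033], [0.6041, -0.0696, 0.033]]
lane [[ 0.54277893 -0.1106398   0.016     ]
 [ 0.54873435 -0.07561945  0.016     ]
 [ 0.62064216 -0.09017748  0.016     ]
 [ 0.61451432 -0.12784254  0.016     ]]
corn [[ 0.53740484 -0.12258034  0.016     ]
 [ 0.55642582 -0.02325578  0.016     ]] 0.10112945891544874
front top [[ 0.60984276 -0.12441402  0.042     ]
 [ 0.61751776 -0.08532187  0.042     ]]
```

```bash
python3 -m crank '[[-7,-6.4,10,0,0,0,-0.15],[-7,-6.4,10,0,0,0,-0.15],[-7,-6.4,10,0,0,0,-0.15],[-7,-6.4,10,0,0,0,-0.15],[0,0,20,0,0,0,-0.15],[0,0,20,0,0,0,-0.15],[0,0,20,0,0,0,-0.15],[0,0,15,0,0,0,-0.15],[0,0,12,0,0,0,-0.15],[0,0,10,0,0,0,-0.15]]'
python3 - <<'E'
from h import *
from station import get_image
o=ctrl.get_obs();print(o['t'],o['tool_pos'],o['contact_force'])
a=get_image('wrist')[150:400,160:480,::-1];cv2.imwrite('pics/w2.png',cv2.resize(a,None,fx=2,fy=2))
E
```

```text
t: 2.7
tool_pos: [0.5826, -0.0708, 0.0541]
tool_rot: [-0.302, -3.125, -0.0]
contact_force: [-0.5, -0.1, 0.4]
opening: 0.0364
grip_force: 0.0
2.7 [ 0.58258368 -0.07079215  0.05408938] [-0.45002338 -0.08999611  0.40850457]
```

View pics/w2.png

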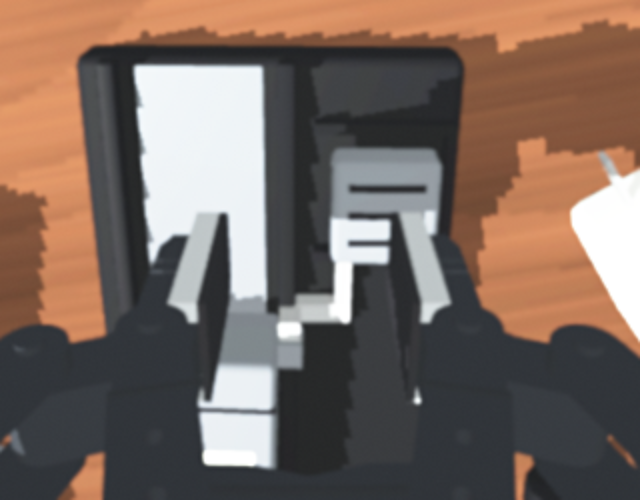

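The near view has the left fingertip over the lane at crop (212,214) and the right one over the key's far half at (412,214). The tips are thin plates, about 6 mm, so I'll open slightly and let the arm settle.

```bash
python3 -m crank '[[0,0,0,0,0,0,0],[0,0,0,0,0,0,0],[0,0,0,0,0,0,0],[0,0,0,0,0,0,0],[0,0,0,0,0,0,0],[0,0,0,0,0,0,0],[0,0,0,0,0,0,0],[0,0,0,0,0,0,0],[0,0,0,0,0,0,0],[0,0,0,0,0,0,0]]'
python3 - <<'E'
from h import *
from station import get_image
o=ctrl.get_obs();print(o['tool_pos'],o['opening'])
im=get_image('wrist')[:,:,::-1];cv2.imwrite('pics/w3f.png',im);a=im[150:400,160:480];cv2.imwrite('pics/w3.png',cv2.resize(a,None,fx=2,fy=2))
T=Ro.from_rotvec(o['tool_rot']).as_matrix()
tgt=np.array([.585,-.0767,o['tool_pos'][2]]);print('tool delta mm',T.T@(tgt-o['tool_pos'])*1e3)
E
```

```text
t: 3.58
tool_pos: [0.5833, -0.0711, 0.0563]
tool_rot: [-0.302, -3.127, -0.0]
contact_force: [-0.2, -0.4, -1.0]
opening: 0.0427
grip_force: 0.0
[ 0.58331772 -0.07109768  0.0562732 ] 0.042705775448722984
tool delta mm [-2.72453002e+00 -5.17619024e+00 -2.35458261e-04]
```

View pics/w3.png

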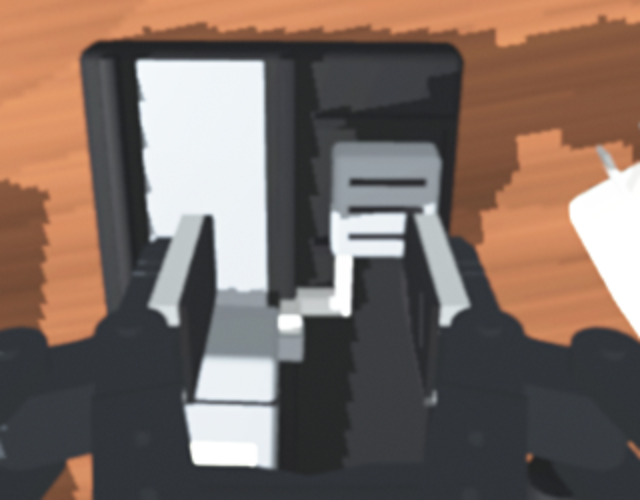

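```bash
python3 - <<'E'
from h import *
o=ctrl.get_obs();c,d=ray('wrist',[(366,254),(377.5,254),(251,258),(266.5,258),(326,220),(325.5,221.5),(380.5,221.5)],o)
T=Ro.from_rotvec(o['tool_rot']).as_matrix();c=T.T@(c-o['tool_pos']);d=d@T
print('tips (x=11)',np.round((c+d[:4]*((.011-c[0])/d[:4,0])[:,None])*1e3,1))
# key near edge corners at crop (331,143),(440,143), far (331,256),(405,256), lane edges row 62 (136..265)
px=np.array([(331,143),(440,143),(331,256)])/2+[160,150]
zk=o['tool_pos'][2]-.033
cc,dd=ray('wrist',px,o);dd=dd@T
print('key in tool',np.round((c+dd*((zk-c[2])/dd[:,2])[:,None])*1e3,1))
cc,dd=ray('wrist',np.array([(102,100),(275,100),(292,100)])/2+[160,150],o);dd=dd@T
print('rails(z22): left top inner?,right inner,outer',np.round((c+dd*((zk+.011-c[2])/dd[:,2])[:,None])*1e3,1))
E
```

```text
tips (x=11) [[ 11.   23.   -4.8]
 [ 11.   28.1  -4.8]
 [ 11.  -26.8  -8.4]
 [ 11.  -20.2  -8.3]]
key in tool [[ 14.8   6.1  23.3]
 [ 14.8  33.9  23.3]
 [-18.3   6.4  23.3]]
rails(z22): left top inner?,right inner,outer [[ 22.6 -54.8  34.3]
 [ 22.6  -8.5  34.3]
 [ 22.6  -4.   34.3]]
```

```bash
python3 -m crank '[[-1.2,-2.5,0,0,0,0,0],[-1.2,-2.5,2,0,0,0,0],[0,0,4,0,0,0,0],[0,0,4,0,0,0,0],[0,0,4,0,0,0,0],[0,0,4,0,0,0,0],[0,0,3,0,0,0,0],[0,0,2,0,0,0,0],[0,0,0,0,0,0,0],[0,0,0,0,0,0,0]]'
```

```text
t: 4.47
tool_pos: [0.5847, -0.0764, 0.0332]
tool_rot: [-0.302, -3.127, -0.0]
contact_force: [-0.7, -0.6, -0.4]
opening: 0.0427
grip_force: 0.0
```

Follows exactly. I'll press down 9 mm to bring the tips to about 30 mm and read the force.

```bash
python3 -m crank '[[0,0,1.5,0,0,0,0],[0,0,1.5,0,0,0,0],[0,0,1.5,0,0,0,0],[0,0,1.5,0,0,0,0],[0,0,1.5,0,0,0,0],[0,0,1.5,0,0,0,0],[0,0,0,0,0,0,0],[0,0,0,0,0,0,0],[0,0,0,0,0,0,0],[0,0,0,0,0,0,0]]'
```

```text
t: 5.3
tool_pos: [0.5843, -0.0764, 0.0242]
tool_rot: [-0.302, -3.126, -0.0]
contact_force: [-4.3, 1.0, 3.7]
opening: 0.0427
grip_force: 3.7
```

```bash
python3 - <<'E'
from h import *
from station import get_image
a=get_image('wrist')[150:400,160:480,::-1];cv2.imwrite('pics/w4.png',cv2.resize(a,None,fx=2,fy=2))
o=ctrl.get_obs();print(o['t'],o['contact_force'])
b=get_image('top')[135:230,285:410,::-1];cv2.imwrite('pics/t4.png',cv2.resize(b,None,fx=5,fy=5))
E
```

```text
5.35 [-2.70532114  0.5273034   4.94751646]
```

View pics/w4.png

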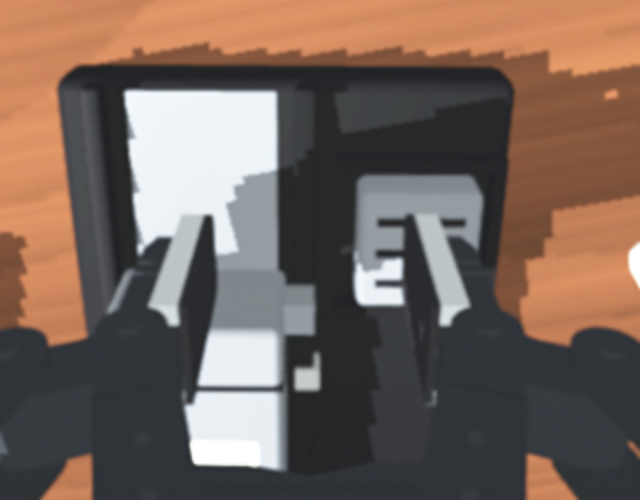

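The pack has popped out. Its lug at (300,310) is now ahead of the catch at (307,370), and its front bears on the lane finger. I'll hold for a moment to confirm.

```bash
python3 -m crank '[[0,0,0,0,0,0,0],[0,0,0,0,0,0,0],[0,0,0,0,0,0,0],[0,0,0,0,0,0,0],[0,0,0,0,0,0,0],[0,0,0,0,0,0,0],[0,0,0,0,0,0,0],[0,0,0,0,0,0,0],[0,0,0,0,0,0,0],[0,0,0,0,0,0,0]]'
python3 - <<'E'
from h import *
o=ctrl.get_obs();px=np.array([(212,270),(284,270),(204,330),(284,330)])/2+[160,150]
lo=plane('wrist',px[:2],.016,o)[:,:2];hi=plane('wrist',px[2:],.042,o)[:,:2]
u=np.array([np.cos(.195),-np.sin(.195)]);k=np.array([.590,-.0522])
for p in(lo,hi):print('dock x,y mm',np.round([((q-k)@u*1e3-67,(q-k)@[-u[1],u[0]]*1e3+50) for q in p],1))
print(o['contact_force'])
E
```

```text
t: 6.23
tool_pos: [0.5846, -0.0764, 0.0241]
tool_rot: [-0.302, -3.127, -0.0]
contact_force: [-4.9, 0.6, 4.3]
opening: 0.043
grip_force: 3.6
dock x,y mm [[-54.5   1.6]
 [-54.6  19.5]]
dock x,y mm [[-56.3   3.2]
 [-56.4  20.3]]
[-4.93390979  0.58245702  4.29992553]
```

Nose at dock x of about -55.5 mm, so popped out about 30 mm. It's square in the lane (its +y side at about +20 mm), with a steady 3–5 N on the finger.

```bash
python3 -c "
from station import ctrl
print(ctrl.finish_job())"
```

```text
the job is handed in; nothing more can be done
None
```

I pressed the eject key and handed the job in at about 6.2 s with the pack popped out about 30 mm (estimated from the wrist picture), square in the lane against the other finger, which read a steady push of about 4 N; no verdict was returned.

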